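Dock the kit carton in the dispenser

ROBOT

A 6-joint arm with a two-finger parallel gripper is mounted at the origin on the work surface. World frame = base frame: x ahead of the robot, y to its left, z up, the work surface at z = 0. Lengths are in m, angles in rad, forces in N, time in s.
With the tool pointing down it reaches from about 0.35 to 0.8 m from the base axis. Payload 7.3 kg.
Tool frame: the origin (TCP) lies at the very end of the fingers, on their centre line; the grasp point (between the pads) lies env.tcp_to_grasp behind it (env.tcp_to_grasp is the distance from the TCP to the grasp point, in m); y points along the fingers, x is the direction in which the jaws open and shut, and the axes are right-handed (so a half turn about y gives the same grasp; the last joint's range is limited). The gripper opens to 85 mm and grips with 20 to 120 N. Pads are 22 mm wide; open, the fingers measure 114 mm over their backs; the gripper's body (76 mm by 85 mm) begins 54 mm behind the grasp point. The pads swing forward as they close: fully open they stand 13 mm farther back than shut.
Start: joints at [-1.479, 0.342, 1.524, -0, 1.275, -0.146], TCP at [0.124, -0.51, 0.207] pointing down, gripper open.
Joint ranges: [-2.53, 2.53], [-0.77, 2.02], [0.04, 2.7], [-1, 4.14], [0.28, 2.66], [-3.11, 3.11]. Speed limits (rad/s): [2.57, 2.57, 3.14, 3.14, 3.14, 3.14].

INTERFACE

Orientations are given as a 3x3 rotation matrix whose columns are the frame's x, y, z axes.
In Python, from station import env gives the robot as it stands.
- The arm moves only by the tool play_rows, never from a script. Its argument "moves" is a list of rows, each a list of 2 entries, a list of its own where there are three numbers: the shift along the world's x, y, z in units of 30 mm (1.0 is 30 mm), then the turn about the world's z in units of 5 degrees (1.0 is 5 degrees). In form: [[[x, y, z], yaw], ...]. A call has 1 to 8 rows; each row is the pose to reach, as a shift and turn from the pose commanded when the call began; what a row does not reach only later rows make up. A row lasts 1/12 s, in which the tool goes at most 41.7 mm and 7.16 degrees, less where a joint would pass 70% of its speed; a pose out of reach is approached as far as the arm can. A call with a gripper value outside its range is refused whole. "hand" is the opening, from 0 (shut) to 1 (fully open), set as the call begins (left out, the last holds). The fingers move at their own pace and stop on an object; the grip force is fixed at half the most. Time passes only in rows, so rows that repeat a pose let the fingers close. It gives the time, the measured TCP pose, the force and the opening at its end, in the units of the state.
- env.state(): the state, without advancing time (a new reading comes with each control period).
- env.grab_frame(name): name is "scene" or "top" or "wrist"; returns (picture, depth): 384x512x3 uint8, red, green, blue; 384x512 float32, m along the optical axis (not along the pixel's ray), 0 where there is no reading.
- env.calibration(name): a dict with "intrinsics" (3x3 intrinsics, pixels), "k1" (the pictures are not rectified: a ray, as slopes to the right and down, at radius r is drawn at 1 + k1 r^2 times it, then the intrinsics apply), "rvec" (rotation vector, rad) and "tvec" (3), from world to camera coordinates, as OpenCV has them. Camera axes: x right, y down, z forward; pixel columns grow to the right and rows downward; lengths in m; the calibration is good to about 2 mm. A picture is of the moment at which its call begins: read the wrist's pose just before it. calibration takes no time and is no camera call; for the wrist camera it gives the pose at the moment of the call.
- env.close_job(): hands the job in, once; it reports no verdict.
The state is a dict: "time": time; "joints": joint angles; "qvel": joint speeds; "joint_torque": joint torques, N m; "ee_pos": TCP position; "orientation": TCP orientation; "contact_force": force on the tool from outside, world axes, zero at the start; "torque": the same for the moment, N m; "grip_width": opening from 0.0 (shut) to 1.0 (fully open).
Only numpy, scipy, OpenCV 4.12 (cv2) and the standard library are available. Lean on these libraries where they do the work, as an engineer would, in place of code of your own. Each camera call takes 0.05 s, during which the arm holds its last target.

TASK

Refill the test desk's dispenser: straighten the kit carton that stands askew on the roller row and push it along the rollers, keeping it down on them, into the narrow bay and gently against the sprung buffer until both side catches have snapped out behind it. How deep the catches and buffer are set is not known beforehand: feel for it. Do not ram the carton home or knock the other things on the desk about; leave the carton latched in the bay.

Things in the scene. Friction and masses are not known exactly. Their poses are not given: they have to be found in the camera images.
- conveyor: Fixed level row of 16 free-turning rollers. Origin on the table under its middle, z up. The carton travels along its -y. Row: y +260 to -260 mm, 188 wide; rollers lie along x, 24 thick, 150 long, 30 apart, tops 50 mm above the table; side rails end 4 mm below the tops. White dispenser housing at the end, y -230 to -350, 126 high.
- bay_mouth (a point): Middle of the bay's throat at roller height: conveyor (0, -30, 50) mm, axes as the conveyor's. The bay is two upright steel cheeks from here 165 mm on along -y, 70 mm apart inside (x -35 to +35), standing 64 mm above the rollers. Before it they flare out to 130 mm apart over 45 mm. A carton latched home has its centre 99 to 123 mm past this point.
- carton: White paperboard carton with grey band, loose, 64 mm wide (x), 110 long (y), 60 high, 0.25 to 0.5 kg. Origin: centre of its underside, z up. Starts on the open rollers, its y turned up to 0.5 rad from the row's y, up to 15 mm off the middle; there its width can be gripped from above. In the bay it has 3 mm each side, too little for fingers: push its tail with shut fingers.
- end_stop (a point): Nominal front face of the black rubber buffer plate (56 mm wide, 40 high) at the bay's end: conveyor (0, -190, 80) mm. Buffer and catches are one unit, clamped at an unmeasured setting up to 12 mm nearer or farther along y; this point does not follow it. The buffer gives 12 mm along -y on a spring (0.6 to 8 N), then is solid; the catches snap out when it has given 6 mm.
- catch_near (a joint): Sprung steel wedge in the bay's -x cheek, 16 mm high, 84 mm above the table. Value: m pushed back into the cheek: 0 out, about 0.0065 beside the carton, 0.012 at most. Nominal: ramp from conveyor y -64, square side at y -86. Out, the two leave 51 mm between them. Pushing the carton through the bay takes 2 to 9 N, up to the solid end, where it rises steeply. Over 25 N in the bay is ramming.
- catch_far (a joint): The same catch, mirrored, in the bay's +x cheek.
- tube_rack: Bystander: white block with 12 round holes, 70 x 110 x 30 mm, loose, beside the row on its +x side. Origin at the centre of its underside.
- tub: Bystander: clear open tub, 70 x 90 x 55 mm, loose, beside the row on its +x side. Origin at the centre of its underside.
- disinfectant: Bystander: small bottle, 52 mm across, 120 mm high, loose, beside the row on its +x side. Origin at the centre of its underside.
Not all that is in view belongs to the job. What is shaped like the carton but purple is not meant.

How it is judged:
By the outcome, as a careful person would: the job done as asked, in the order asked, and still so for the second after the job is handed in, with the robot touching nothing.
It also fails if it takes over 53 s, if anything falls off the work surface, if the arm or the gripper's body presses on something with over 40 N, if the wrist force passes 120 N, or if a joint passes its speed limit or range.

## Working session

There is one attempt and no reset: what is moved stays moved. The work goes in short steps, Python scripts to look and compute and a tool call to move; the robot and the scene stay as the last step left them, time stands still between calls to the robot, and variables do not carry over. Pictures are saved under pics/ and viewed, and the job is handed in when it is done.

Besides the shell and the picture viewer there is one more tool, called after "Call:" as a command line: name --argument value ..., lists and objects as JSON in quotes. play_rows: Moves the arm, as the interface text tells. Its arguments: {"type":"object","properties":{"moves":{"type":"array","items":{"type":"array"}},"hand":{"type":"number"}},"required":["moves"]}

```bash
ls; mkdir -p pics
cat > h.py <<'E'
import numpy as np, cv2
from station import env
def grab(n):
    c=env.calibration(n); p,d=env.grab_frame(n); return p,d,c
def save(p,name): cv2.imwrite('pics/'+name,cv2.cvtColor(p,cv2.COLOR_RGB2BGR))
def rays(c,uv):
    K=np.array(c['intrinsics']);k1=float(c['k1'])
    uv=np.asarray(uv,float).reshape(-1,1,2)
    n=cv2.undistortPointsIter(uv,K,np.array([k1,0,0,0,0.]),None,None,(3,50,1e-9)).reshape(-1,2)
    R=cv2.Rodrigues(np.array(c['rvec'],float))[0];t=np.array(c['tvec'],float).ravel()
    return -R.T@t, np.c_[n,np.ones(len(n))]@R
def onplane(c,uv,z):
    o,d=rays(c,uv); s=(z-o[2])/d[:,2]; return o+d*s[:,None]
def withdepth(c,uv,dep):
    o,d=rays(c,uv); return o+d*np.asarray(dep).reshape(-1,1)
def proj(c,P):
    return cv2.projectPoints(np.asarray(P,float).reshape(-1,1,3),np.array(c['rvec'],float),np.array(c['tvec'],float),np.array(c['intrinsics']),np.array([float(c['k1']),0,0,0,0.]))[0].reshape(-1,2)
E
python3 - <<'E'
from h import *
for n in ['scene','top']:
    p,d,c=grab(n); save(p,n+'0.png'); np.savez('pics/'+n+'0.npz',p=p,d=d,**{k:np.array(v) for k,v in c.items()})
    print(n,rays(c,[[256,192]]))
print(env.state(),env.tcp_to_grasp)
E
```

```text
pics
scene (array([1.50876559, 0.15349424, 0.77557397]), array([[-0.80781994, -0.06367404, -0.58610473]]))
top (array([0.47605564, 0.06974683, 0.88179135]), array([[ 0.08113247,  0.01868437, -0.99655823]]))
{'time': 0.1, 'joints': array([-1.47898171e+00,  3.42634322e-01,  1.52491117e+00,  2.12098892e-05,
        1.27538937e+00, -1.45999043e-01]), 'qvel': array([-0.00201709, -0.00092046, -0.0015959 ,  0.00036029,  0.00050557,
       -0.00017962]), 'joint_torque': array([ 1.41430297e-03, -4.34447658e+01, -2.46490949e+01, -2.30556689e-04,
        4.63521515e-03,  2.88332285e-05]), 'ee_pos': array([ 0.12367228, -0.50983461,  0.2068088 ]), 'orientation': array([[ 2.35572298e-01, -1.02855575e-04,  9.71856822e-01],
       [-9.71855924e-01,  1.33841531e-03,  2.35572222e-01],
       [-1.32497797e-03, -9.99999099e-01,  2.15332772e-04]]), 'contact_force': array([-0.16596627,  0.46432396,  0.36381059]), 'torque': array([-0.02655031,  0.01895694,  0.00894007]), 'grip_width': 1.0019933523628033} 0.0187
```

View pics/scene0.png

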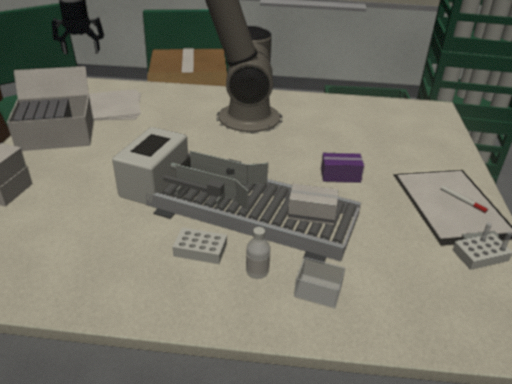

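View pics/top0.png

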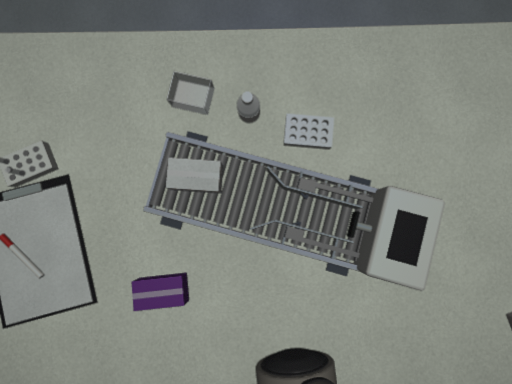

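The scene view shows the white carton at (313,203) on the open rollers and the purple box at (342,166). In the top view the carton is at (193,175), the purple box at (160,292), the bay cheeks around (265–370,165–255) and the housing at (405,237). The candidates are the white box on the rollers and the purple box. The white one fits, and I'll confirm it in an enlarged crop.

Run:
```python
from h import *
z=np.load('pics/top0.npz'); p=z['p']
c=cv2.resize(p[120:300,130:450],None,fx=2.5,fy=2.5,interpolation=cv2.INTER_CUBIC)
c=np.clip(c.astype(float)*1.5,0,255).astype(np.uint8); save(c,'crop0.png')
c={k:z[k] for k in ['intrinsics','k1','rvec','tvec']}
d=z['d']
# depth-derived height map
v,u=np.mgrid[0:384,0:512]
P=withdepth(c,np.c_[u.ravel(),v.ravel()],d.ravel()).reshape(384,512,3)
np.save('pics/P.npy',P)
for (a,b) in [(193,175),(160,292),(400,200),(168,135),(320,190),(300,186),(300,235),(353,220),(250,60)]:
    print(a,b,P[b,a].round(4))
m=((abs(P[...,2]-.11)<.01)&(P[...,1]>.1)).astype(np.uint8)
n,l,s,ce=cv2.connectedComponentsWithStats(m)
for i in range(1,n):
    if s[i,4]>200: print(s[i],ce[i], cv2.minAreaRect(P[l==i][:,:2].astype(np.float32)*1000))
```

```text
193 175 [0.5765 0.2153 0.1088]
160 292 [0.3297 0.2949 0.0604]
400 200 [ 0.5174 -0.2048  0.1252]
168 135 [0.677  0.2839 0.0474]
320 190 [ 0.5465 -0.0577  0.0462]
300 186 [ 0.5511 -0.0081  0.0988]
300 235 [ 0.449  -0.0058  0.0981]
353 220 [ 0.4786 -0.1196  0.0839]
250 60 [0.8696 0.0966 0.0024]
[ 166  158   55   34 1620] [192.80493827 174.4691358 ] ((578.0587158203125, 216.32489013671875), (109.81026458740234, 63.86473846435547), 85.3655776977539)
```

View pics/crop0.png

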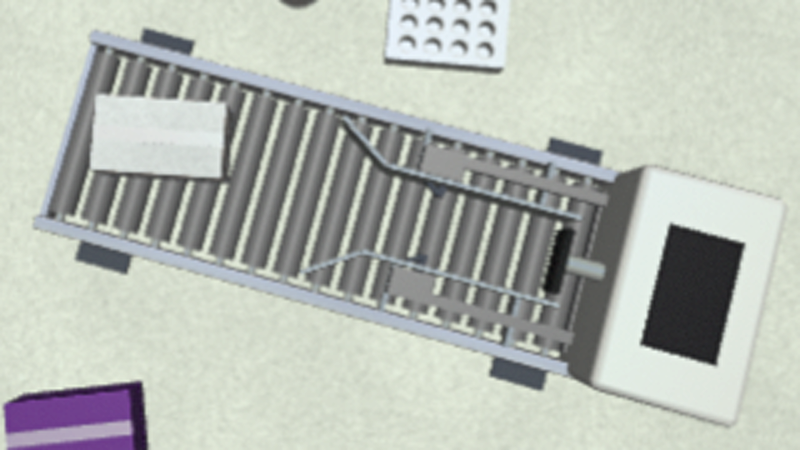

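The crop confirms it: a white carton with a lighter grey band sits on the rollers at (193,175), and the purple box lies off the row. Next I'll fit the conveyor frame.

Run:
```python
from h import *
z=np.load('pics/top0.npz'); p=z['p'];P=np.load('pics/P.npy')
c={k:z[k] for k in ['intrinsics','k1','rvec','tvec']}
X=P.reshape(-1,3)
# housing top
m=((abs(P[...,2]-.126)<.004)&(P[...,1]<-.1)).astype(np.uint8)
n,l,s,ce=cv2.connectedComponentsWithStats(m)
i=1+np.argmax(s[1:,4]); r=cv2.minAreaRect(P[l==i][:,:2].astype(np.float32)*1000); print('housing',s[i],r)
# row points z .035-.055: 
m=((P[...,2]>.04)&(P[...,2]<.056)&(P[...,1]>-.25)&(P[...,1]<.32)).astype(np.uint8)
n,l,s,ce=cv2.connectedComponentsWithStats(m)
for i in range(1,n):
    if s[i,4]>300: print(s[i],ce[i]);
# rail colour: bluish 
hsv=cv2.cvtColor(p,cv2.COLOR_RGB2HSV)
for (a,b) in [(230,150),(200,219),(260,157),(240,230)]: print(p[b-3:b+4,a].tolist(), P[b-3:b+4,a,2].round(3))
```

```text
housing [ 367  187   78  103 5151] ((443.0336608886719, -212.99453735351562), (116.56033325195312, 184.2372589111328), 73.94659423828125)
[166  71  46  40 362] [188.14640884  89.07734807]
[ 151  132  228  139 7546] [240.51709515 196.61091969]
[253 174  23  53 508] [264.55314961 200.99606299]
[269 185  18  37 341] [277.56304985 204.16422287]
[282 191  18  33 326] [290.66564417 207.71779141]
[308 199  18  33 331] [316.61933535 214.7734139 ]
[321 203  19  32 356] [330.10393258 218.42977528]
[335 206  18  33 331] [343.66163142 222.0060423 ]
[[142, 147, 137], [131, 135, 129], [123, 128, 134], [123, 130, 140], [122, 130, 140], [122, 129, 139], [106, 112, 119]] [0.    0.    0.045 0.046 0.046 0.045 0.046]
[[112, 116, 108], [118, 122, 114], [135, 139, 130], [142, 147, 137], [125, 129, 120], [93, 97, 100], [120, 126, 137]] [0.043 0.042 0.001 0.003 0.    0.033 0.046]
[[149, 154, 144], [148, 153, 142], [139, 144, 137], [125, 129, 134], [120, 127, 137], [121, 127, 138], [122, 129, 139]] [-0.002  0.001  0.003  0.046  0.048  0.048  0.045]
[[66, 66, 66], [80, 82, 79], [117, 121, 113], [139, 144, 134], [120, 124, 116], [90, 94, 97], [121, 127, 137]] [ 0.048  0.046  0.048 -0.001 -0.001  0.028  0.045]
```

Run:
```python
from h import *
z=np.load('pics/top0.npz'); p=z['p'].astype(int);P=np.load('pics/P.npy')
c={k:z[k] for k in ['intrinsics','k1','rvec','tvec']}
m=(p[...,2]-p[...,0]>=9)&(abs(P[...,2]-.046)<.006)&(P[...,1]>-.2)&(P[...,1]<.32)&(p[...,2]>p[...,1])
v,u=np.nonzero(m); W=onplane(c,np.c_[u,v],.046)[:,:2]
print(len(W))
th=np.deg2rad(73.9)
for it in range(3):
    e=np.array([np.cos(th),np.sin(th)]); nrm=np.array([e[1],-e[0]])
    s=W@e; t=W@nrm
    h=np.histogram(t,bins=np.arange(t.min(),t.max()+.004,.004)); 
    if it==2: print(h[0],h[1].round(3))
    lo=t<t.min()+.02; hi=t>t.max()-.02
    ths=[]
    for g in (lo,hi):
        q=np.polyfit(s[g],t[g],1); ths.append(q[0]); print(g.sum(),q,'s range',s[g].min(),s[g].max(),np.percentile(t[g],[1,50,99]))
    th-=np.mean(ths); print(np.rad2deg(th))
e=np.array([np.cos(th),np.sin(th)]); nrm=np.array([e[1],-e[0]])
s=W@e; t=W@nrm
tm=(np.median(t[lo])+np.median(t[hi]))/2; print('tm',tm,'width',np.median(t[hi])-np.median(t[lo]))
H=np.array([.44303,-.21299]); print('housing s,t',H@e,H@nrm,'origin s from housing',H@e+.290,'s from far end',s.max()-.260)
# cheek tops
mm=(P[...,2]>.105)&(P[...,2]<.12)&(P[...,1]<.12)&(P[...,1]>-.15)
v,u=np.nonzero(mm); Q=onplane(c,np.c_[u,v],.114)[:,:2]
S=Q@e;T=Q@nrm-tm
for a in np.arange(-.15,.2,.01)+H@e+.29:
    g=(S>a)&(S<a+.01)
    if g.sum(): print(round(a-(H@e+.29),3),np.sort((T[g]*1000).round(0)))
C=np.array([.57806,.21632]); print('carton', C@e-(H@e+.29),C@nrm-tm)
```

```text
1867
1 [0.35540442 0.11450329] s range 0.3221774525450961 0.3221774525450961 [0.22900658 0.22900658 0.22900658]
929 [0.00068511 0.5730863 ] s range -0.023115294639414707 0.4660424677524477 [0.56829383 0.57323923 0.57820636]
63.69878636612027
5 [0.17333625 0.10752181] s range 0.3576427708929113 0.44448049303557224 [0.16875919 0.18103098 0.18766577]
175 [-0.1506702   0.57934782] s range 0.07924714964272259 0.1853967982211913 [0.55232274 0.56066635 0.57093941]
63.04945177190622
[ 1  0  2  0  3  2  0  4  2  3  6  3  0  0  0  0  0  0  0  0  0  0  0  0
  0  0  0  0  0  0  0  0  0  0  1 16 35 44 46 41 39 39 39 39 39 39 39 40
 45 43 39 40 39 42 43 49 39 21  5  0  0  1  0  1  0  0  0  1  0  1  0  0
  0  1  0  0  2 16 31 39 39 43 44 41 43 40 38 41 42 41 40 37 40 41 41 40
 40 39 40 42 28  7] [0.164 0.168 0.172 0.176 0.18  0.184 0.188 0.192 0.196 0.2   0.204 0.208
 0.212 0.216 0.22  0.224 0.228 0.232 0.236 0.24  0.244 0.248 0.252 0.256
 0.26  0.264 0.268 0.272 0.276 0.28  0.284 0.288 0.292 0.296 0.3   0.304
 0.308 0.312 0.316 0.32  0.324 0.328 0.332 0.336 0.34  0.344 0.348 0.352
 0.356 0.36  0.3
[... 2489 characters left out ...]
20. 120. 121. 121.]
0.0 [120. 121. 121. 122. 122. 122. 122. 123. 123. 124. 125. 126.]
0.01 [123. 124. 125. 126. 126. 127. 127. 127. 128. 128. 129. 130.]
0.02 [128. 129. 131.]
0.11 [229. 230. 231. 232. 233. 234. 235. 236. 237. 237. 238. 239. 240. 242.
 242. 242. 243. 244. 244. 246. 246. 247. 248. 248. 249. 250. 251.]
0.12 [228. 228. 229. 229. 230. 230. 231. 231. 232. 232. 233. 235. 235. 236.
 236. 237. 242. 243. 243. 244. 244. 246. 247. 247. 250. 251. 251. 252.
 253. 253. 254. 254.]
0.13 [231. 232. 233. 234. 235. 237. 241. 242. 242. 244. 245. 246. 246. 248.
 248. 249. 249. 250. 250. 252.]
carton 0.15347889916620772 0.047017473443501046<stdin>:16: RankWarning: Polyfit may be poorly conditioned
```

Run:
```python
from h import *
z=np.load('pics/top0.npz'); p=z['p'].astype(int);P=np.load('pics/P.npy')
c={k:z[k] for k in ['intrinsics','k1','rvec','tvec']}
th=np.deg2rad(73.95)
def ax(th):
    e=np.array([np.cos(th),np.sin(th)]); return e,np.array([e[1],-e[0]])
H=np.array([.44303,-.21299])
mm=(P[...,2]>.105)&(P[...,2]<.12)&(P[...,1]<.12)&(P[...,1]>-.15)
v,u=np.nonzero(mm); Q=onplane(c,np.c_[u,v],.114)[:,:2]
m=(p[...,2]-p[...,0]>=9)&(abs(P[...,2]-.046)<.006)&(P[...,1]>-.2)&(P[...,1]<.32)
v,u=np.nonzero(m); W=onplane(c,np.c_[u,v],.046)[:,:2]
for it in range(4):
    e,n=ax(th); s0=H@e+.29; t0=H@n
    S=Q@e-s0;T=Q@n-t0; g=(S<-.04)&(S>-.19)
    q=[np.polyfit(S[g&(abs(T-o)<.02)],T[g&(abs(T-o)<.02)],1) for o in(-.037,.037)]
    s=W@e-s0;t=W@n-t0
    r=[np.polyfit(s[abs(t-o)<.012],t[abs(t-o)<.012],1) for o in(-.09,.09)]
    print(np.rad2deg(th),q,r)
    th-=np.mean([x[0] for x in q+r])
tm=np.mean([x[1] for x in q]); tr=np.mean([x[1] for x in r]); print('mid cheeks',tm,'mid rails',tr, 'rail s max',s[abs(abs(t)-.09)<.012].max())
print('cheek s range',S[abs(abs(T)-.037)<.04].min(),S.max())
hh=H; C=np.array([.57806,.21632]); print('carton',C@e-s0,C@n-t0-tm, 'th',th,np.rad2deg(th))
O=e*s0+n*(t0+tm); print('origin',O,'e',e,'n',n)
# check: overlay
pic=z['p'].copy()
def cw(x,y,zz): 
    w=O+n*x+e*y; return [w[0],w[1],zz]
for L in [[(-.035,-.03,.114),(-.035,-.195,.114)],[(.035,-.03,.114),(.035,-.195,.114)],[(.035,-.03,.114),(.065,.015,.114)],[(-.035,-.03,.114),(-.065,.015,.114)],[(-.094,.26,.046),(.094,.26,.046),(.094,-.23,.046)],[(-.094,.26,.046),(-.094,-.23,.046)],[(-.03,-.19,.1),(.03,-.19,.1)]]:
    a=proj(c,[cw(*x) for x in L]); cv2.polylines(pic,[np.round(a*16).astype(int).reshape(-1,1,2)],False,(255,0,0),1,cv2.LINE_AA,4)
pc=cv2.resize(pic[120:300,130:450],None,fx=2.5,fy=2.5,interpolation=cv2.INTER_CUBIC); save(pc,'ov0.png')
```

```text
73.95 [array([-0.00268239, -0.03700107]), array([-0.00087055,  0.03662891])] [array([ 0.00267671, -0.08669598]), array([0.00155742, 0.08876289])]
73.94024261248872 [array([-0.00285256, -0.03705046]), array([-0.00104068,  0.03657955])] [array([ 0.00250648, -0.08674533]), array([0.00138719, 0.08871348])]
73.94023641514646 [array([-0.00285266, -0.03705049]), array([-0.00104078,  0.03657951])] [array([ 0.00250637, -0.08674536]), array([0.00138708, 0.08871344])]
73.9402364112102 [array([-0.00285266, -0.03705049]), array([-0.00104078,  0.03657951])] [array([ 0.00250637, -0.08674536]), array([0.00138708, 0.08871344])]
mid cheeks -0.0002354880203152311 mid rails 0.0009840424561109243 rail s max 0.2577579955245191
cheek s range -0.23469404047394468 0.10663407891947813
carton 0.15991028521253403 0.011231499114179398 th 1.29050057507857 73.94023641120769
origin [0.52302926 0.06575751] e [0.27663987 0.96097366] n [ 0.96097366 -0.27663987]
```

View pics/ov0.png

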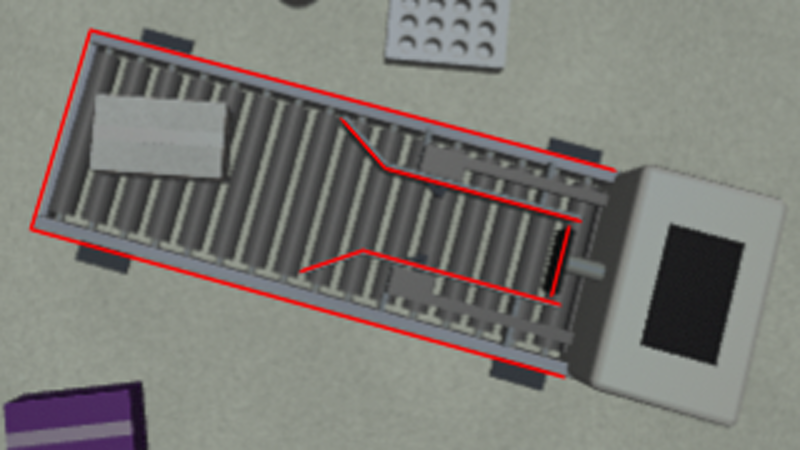

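The overlay fits the rails and cheeks, so the row frame is good. The carton is at row (11, 160) mm and turned +11.4°. The buffer (black strip at crop (555,262)) looks about 10 mm nearer than nominal. Now I move over.

Call:
play_rows --moves '[[[0.9,0.94,0],1.2],[[1.8,1.88,0],2.4],[[2.7,2.82,0],3.6],[[3.6,3.76,0],4.8],[[4.5,4.7,0],6.0],[[5.4,5.64,0],7.2],[[6.3,6.58,0],8.4],[[7.2,7.52,0],9.6]]' --hand 1

```text
time: 0.77
ee_pos: [0.3405, -0.2829, 0.2073]
orientation: [[0.882, -0.0, 0.471], [-0.471, 0.0, 0.882], [-0.0, -1.0, 0.0]]
contact_force: [0.6, -1.8, 0.2]
grip_width: 1.004
```

Call:
play_rows --moves '[[[0.5,1.1,0],0.6],[[1.0,2.2,0],1.2],[[1.5,3.3,0],1.8],[[2.0,4.4,0],2.4],[[2.5,5.5,0],3.0],[[3.0,6.6,0],3.6],[[3.5,7.7,0],4.2],[[4.0,8.8,0],4.7]]'

```text
time: 1.43
ee_pos: [0.4599, -0.0188, 0.2072]
orientation: [[0.997, -0.0, 0.082], [-0.082, 0.0, 0.997], [-0.0, -1.0, -0.0]]
contact_force: [1.9, -0.9, 0.1]
grip_width: 1.0
```

Call:
play_rows --moves '[[[0.5,1.15,0],0],[[1.0,2.3,0],0],[[1.5,3.45,0],0],[[2.0,4.6,0],0],[[2.5,5.75,0],0],[[3.0,6.9,0],0],[[3.6,8.1,0],0],[[4.03,9.03,0],0]]'

```text
time: 2.1
ee_pos: [0.581, 0.253, 0.2067]
orientation: [[0.996, -0.0, 0.084], [-0.084, 0.0, 0.996], [-0.0, -1.0, 0.0]]
contact_force: [-0.7, -0.2, 0.2]
grip_width: 1.001
```

Run:
```python
from h import *
p,d,c=grab('wrist'); save(p,'w1.png'); s=env.state(); print(s['time'],s['ee_pos'],np.rad2deg(np.arctan2(s['orientation'][1,0],s['orientation'][0,0])),s['joints'])
p,d,c=grab('scene'); save(p,'s1.png')
```

```text
2.15 [0.58203083 0.25724182 0.20594998] -4.669668410674392 [0.29438957 0.55153916 1.19100559 0.00269435 1.39811336 0.37542909]
```

View pics/w1.png

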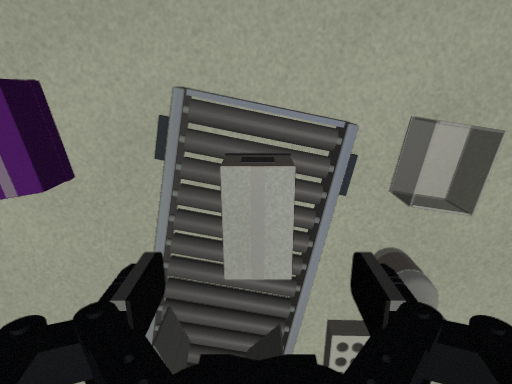

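View pics/s1.png

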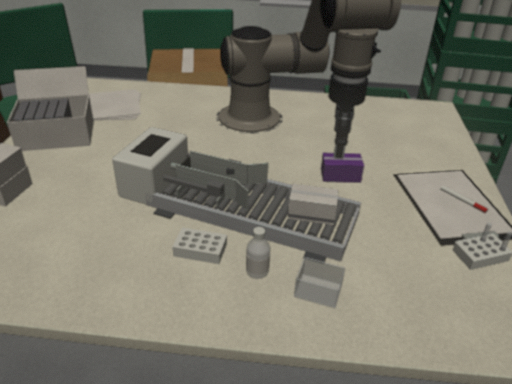

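The wrist view shows the carton top spanning (222–294, 165–279), centred between the fingers. I'll measure it as a second view.

Run:
```python
from h import *
p,d,c=grab('wrist')
v,u=np.mgrid[0:384,0:512]
P=withdepth(c,np.c_[u.ravel(),v.ravel()],d.ravel()).reshape(384,512,3)
m=((abs(P[...,2]-.11)<.008)&(v<290)&(u>200)&(u<320)).astype(np.uint8)
n,l,s,ce=cv2.connectedComponentsWithStats(m)
i=1+np.argmax(s[1:,4]); print(s[i],P[l==i][:,2].mean(),cv2.minAreaRect(P[l==i][:,:2].astype(np.float32)*1000))
s=env.state(); print(s['ee_pos'])
# overlay of row frame
O=np.array([.52303,.06576]);e=np.array([.27664,.96097]);n=np.array([.96097,-.27664])
pic=p.copy()
a=proj(c,[[*(O+n*x+e*y),.046] for x,y in [(-.094,0.05),(-.094,.26),(.094,.26),(.094,0.05)]])
cv2.polylines(pic,[np.round(a).astype(int).reshape(-1,1,2)],False,(255,0,0),1); save(pic,'w2.png')
```

```text
[ 220  165   76  117 8344] 0.11100432303854652 ((578.6823120117188, 215.5911865234375), (110.65864562988281, 64.00867462158203), 85.2403335571289)
[0.58037458 0.25216617 0.20586424]
```

View pics/w2.png

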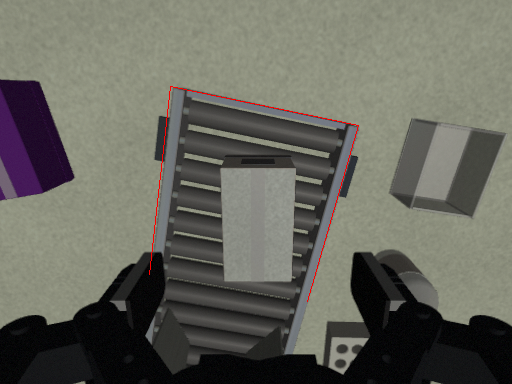

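Call:
play_rows --moves '[[[0,0,-1.0],0],[[0,0,-2.0],0],[[0,0,-3.0],0],[[0,0,-3.7],0],[[0,0,-4.2],0],[[0,0,-4.5],0],[[0,0,-4.6],0],[[0,0,-4.6],0]]'

```text
time: 2.92
ee_pos: [0.5804, 0.2495, 0.0692]
orientation: [[0.996, -0.001, 0.086], [-0.086, -0.0, 0.996], [-0.001, -1.0, -0.0]]
contact_force: [0.6, 0.4, 1.0]
grip_width: 1.001
```

Call:
play_rows --moves '[[[0,0,0],0],[[0,0,0],0],[[0,0,0],0],[[0,0,0],0],[[0,0,0],0],[[0,0,0],0],[[0,0,0],0],[[0,0,0],0]]' --hand 0.6

```text
time: 3.58
ee_pos: [0.5816, 0.2506, 0.0715]
orientation: [[0.996, 0.003, 0.085], [-0.085, 0.001, 0.996], [0.003, -1.0, 0.001]]
contact_force: [-1.2, -0.0, 6.2]
grip_width: 0.729
```

Run:
```python
from h import *
p,d,c=grab('wrist'); save(p,'w3.png'); s=env.state(); print(s['time'],s['ee_pos'],s['grip_width'],s['contact_force'])
p,d,c=grab('top'); save(cv2.resize(p[100:300,100:450],None,fx=2.2,fy=2.2),'t3.png')
```

```text
3.6333 [0.58156583 0.25063658 0.07147534] 0.7239745085784723 [-1.12104465 -0.24659891  6.82025673]
```

View pics/w3.png

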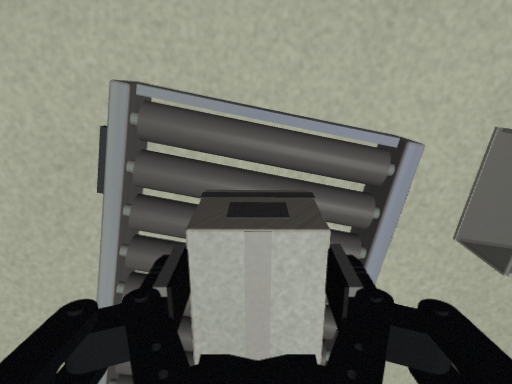

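View pics/t3.png

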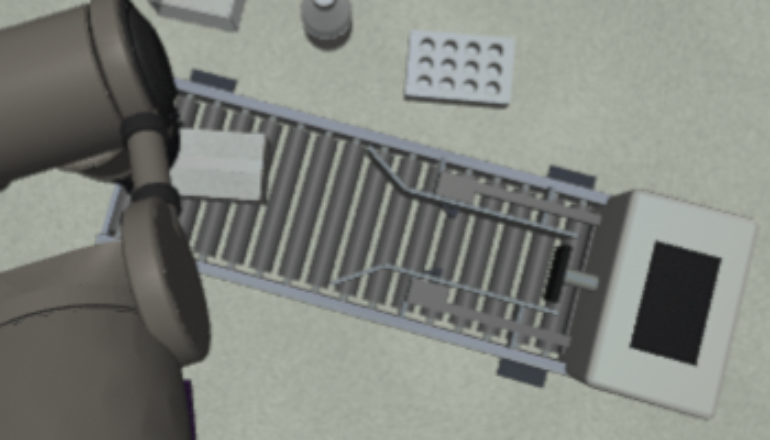

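The carton is gripped at opening 0.72, about 64 mm wide, with a light downward press of 7 N. Now I straighten and centre it, with a short advance.

Call:
play_rows --moves '[[[-0.05,0.0,0.04],-0.3],[[-0.1,0.0,0.05],-0.7],[[-0.16,0.02,0.05],-1.2],[[-0.16,0.04,0.05],-1.7],[[-0.25,-0.3,0.05],-2.1],[[-0.4,-0.8,0.05],-2.24],[[-0.6,-1.5,0.05],-2.24],[[-0.71,-1.88,0.05],-2.24]]'

```text
time: 4.35
ee_pos: [0.5592, 0.1919, 0.0716]
orientation: [[0.961, 0.001, 0.277], [-0.277, -0.001, 0.961], [0.001, -1.0, -0.0]]
contact_force: [0.4, -0.4, -0.9]
grip_width: 0.728
```

```bash
cat > meas.py <<'E'
from h import *
O=np.array([.52303,.06576]);e=np.array([.27664,.96097]);n=np.array([.96097,-.27664])
def row(w): w=np.asarray(w)[:2]-O; return np.array([w@n,w@e])*1000
def st():
    s=env.state(); R=s['orientation']
    print('t',s['time'],'tcp row',row(s['ee_pos']).round(1),'z',s['ee_pos'][2].round(4),'yawerr',(np.rad2deg(np.arctan2(R[1,0],R[0,0]))+16.06).round(2),'grip',round(s['grip_width'],3),'F row n,e,z',(s['contact_force'][:2]@n).round(1),(s['contact_force'][:2]@e).round(1),s['contact_force'][2].round(1))
def carton(name,pic):
    p,d,c=grab(name); save(p,pic)
    v,u=np.mgrid[0:384,0:512]
    P=withdepth(c,np.c_[u.ravel(),v.ravel()],d.ravel()).reshape(384,512,3)
    Rr=np.stack([(P[...,:2]-O)@n,(P[...,:2]-O)@e],-1)*1000
    m=((abs(P[...,2]-.11)<.006)&(abs(Rr[...,0])<50)&(Rr[...,1]<250)&(Rr[...,1]>-180)&(p.min(-1)>90)).astype(np.uint8)
    k,l,s,ce=cv2.connectedComponentsWithStats(m)
    i=1+np.argmax(s[1:,4]); q=Rr[l==i].astype(np.float32)
    r=cv2.minAreaRect(q); print(name,s[i],'z',P[l==i][:,2].mean().round(4),r,'yrange',np.percentile(q[:,1],[0.5,99.5]).round(1),'x',np.percentile(q[:,0],[1,99]).round(1))
    return p,d,c,P,Rr
E
python3 - <<'E'
from meas import *
st(); p,*_=carton('top','t4.png'); save(cv2.resize(p[100:300,100:450],None,fx=2.2,fy=2.2),'t4c.png'); carton('wrist','w4.png'); st()
E
```

```text
t 4.35 tcp row [-1.000e-01  1.312e+02] z 0.0716 yawerr -0.03 grip 0.728 F row n,e,z 0.4 -0.3 -0.9
top [220 172  30  37 791] z 0.1098 ((-0.061275482177734375, 73.02325439453125), (63.72230911254883, 61.21765899658203), 0.11296325922012329) yrange [ 42.6 101.4] x [-31.   31.2]
wrist [  185   228   146   136 17182] z 0.1111 ((0.639739990234375, 113.1419677734375), (74.37711334228516, 63.933773040771484), 89.56330108642578) yrange [ 81.  149.7] x [-30.1  31.5]
t 4.45 tcp row [-1.00e-01  1.31e+02] z 0.0716 yawerr -0.14 grip 0.727 F row n,e,z 0.3 0.2 0.1
```

View pics/t4c.png

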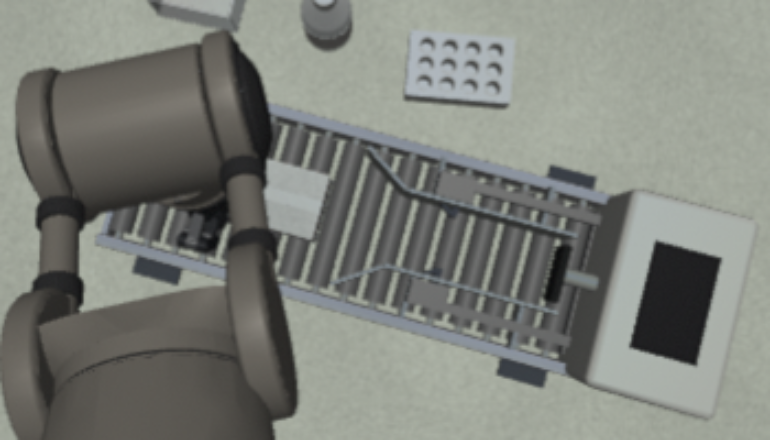

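View pics/w4.png

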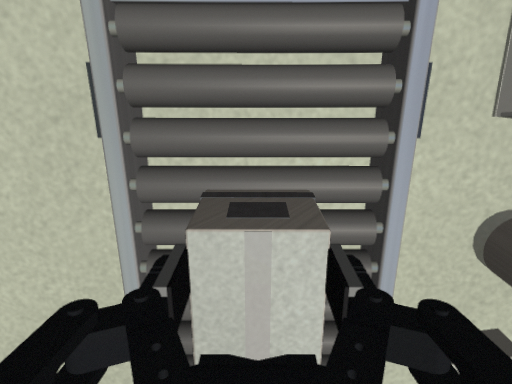

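The carton is straight and centred at x about 0 with yaw under 0.5°, its front at y +42 and tail at +150. Now I advance into the throat, still gripped.

Call:
play_rows --moves '[[[-0.11,-0.38,-0.02],0],[[-0.22,-0.77,-0.03],0],[[-0.35,-1.2,-0.03],0],[[-0.46,-1.6,-0.03],0],[[-0.57,-1.98,-0.03],0],[[-0.68,-2.36,-0.03],0],[[-0.79,-2.74,-0.03],0],[[-0.87,-3.02,-0.03],0]]'

```text
time: 5.12
ee_pos: [0.5334, 0.103, 0.0714]
orientation: [[0.961, 0.002, 0.277], [-0.277, 0.001, 0.961], [0.002, -1.0, 0.001]]
contact_force: [-2.2, 1.8, 8.3]
grip_width: 0.726
```

Run:
```python
from meas import *
st(); p,*_=carton('top','t5.png'); save(cv2.resize(p[100:300,100:450],None,fx=2.2,fy=2.2),'t5c.png'); carton('wrist','w5.png'); st()
```

```text
t 5.1167 tcp row [-0.3 38.6] z 0.0714 yawerr -0.02 grip 0.726 F row n,e,z -2.6 1.1 8.3
top [250 209  23   9 106] z 0.1097 ((-24.476408004760742, 0.3189811706542969), (15.042818069458008, 46.926429748535156), 1.2316774129867554) yrange [-23.   22.9] x [-31.9 -17.3]
wrist [  185   228   146   136 17218] z 0.111 ((0.432586669921875, 20.683834075927734), (74.5369873046875, 64.07475280761719), 89.73267364501953) yrange [-11.1  57.3] x [-30.3  31.2]
t 5.2167 tcp row [-0.3 37.9] z 0.0714 yawerr -0.06 grip 0.726 F row n,e,z -3.0 -0.4 9.4
```

View pics/t5c.png

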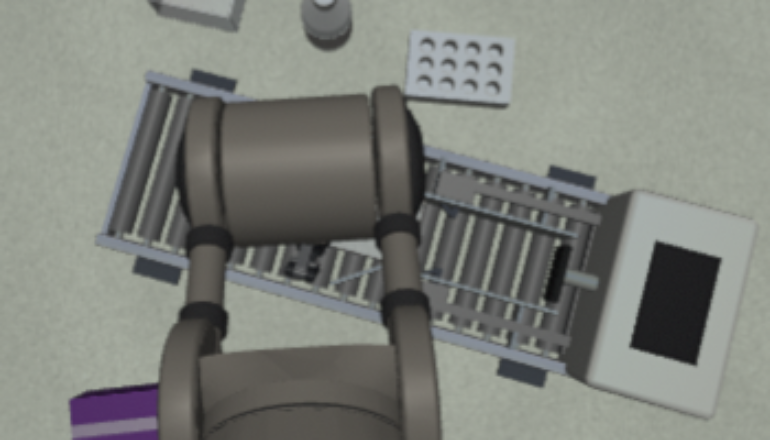

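View pics/w5.png

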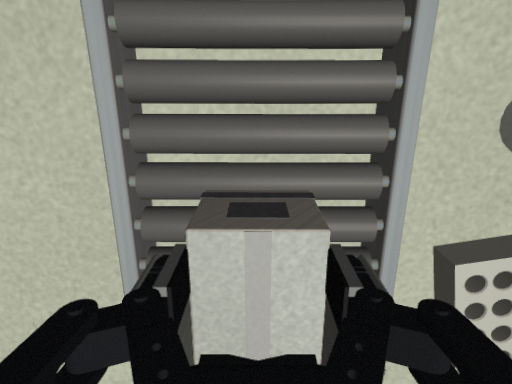

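The front is at about −52, 22 mm inside the throat, with the tail at +57. I'll release, back off and shut the fingers behind the tail.

Call:
play_rows --moves '[[[0,0,0.05],0],[[0,0,0.05],0],[[0,0,0.05],0],[[0,0,0.1],0],[[0,0,0.6],0],[[0,0,1.3],0],[[0,0,2.0],0],[[0,0,2.5],0]]' --hand 1

```text
time: 5.88
ee_pos: [0.5336, 0.1035, 0.1465]
orientation: [[0.961, 0.001, 0.276], [-0.276, 0.0, 0.961], [0.001, -1.0, 0.0]]
contact_force: [1.3, 1.1, 0.2]
grip_width: 0.998
```

Call:
play_rows --moves '[[[0.2,0.7,0],0],[[0.35,1.2,0],0],[[0.51,1.76,0],0],[[0.51,1.76,0],0],[[0.51,1.76,0],0],[[0.51,1.76,0],0],[[0.51,1.76,0],0],[[0.51,1.76,0],0]]' --hand 0

```text
time: 6.55
ee_pos: [0.5484, 0.1554, 0.145]
orientation: [[0.961, -0.0, 0.278], [-0.278, -0.0, 0.961], [-0.0, -1.0, -0.0]]
contact_force: [-0.4, 0.1, 0.7]
grip_width: -0.0
```

Run:
```python
from meas import *
st(); carton('wrist','w6.png'); p,*_=carton('scene','s6.png');save(cv2.resize(p[100:300,120:380],None,fx=2.9,fy=2.9),'s6c.png'); st()
```

```text
t 6.55 tcp row [-0.4 93.1] z 0.145 yawerr -0.06 grip -0.0 F row n,e,z -0.4 -0.1 0.7
wrist [251 327  14  33 353] z 0.1116 ((0.4611821174621582, -14.760939598083496), (31.251447677612305, 10.129850387573242), 89.68293762207031) yrange [-29.9   0.5] x [-4.6  5.4]
scene [189 157  91  33 838] z 0.1096 ((-2.484264373779297, -45.10096740722656), (212.5541534423828, 100.23560333251953), 86.28299713134766) yrange [-148.4   60.2] x [-43.4  41.3]
t 6.65 tcp row [-0.4 93.3] z 0.1451 yawerr -0.06 grip 0.001 F row n,e,z -0.0 -0.3 0.1
```

View pics/w6.png

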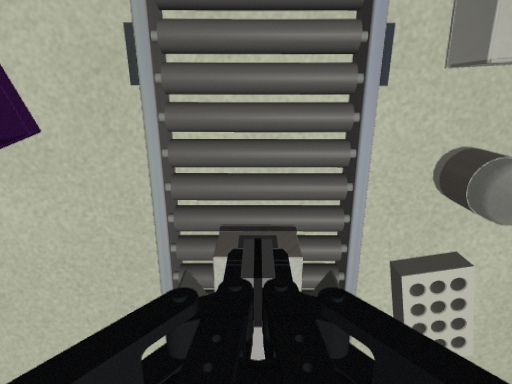

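View pics/s6c.png

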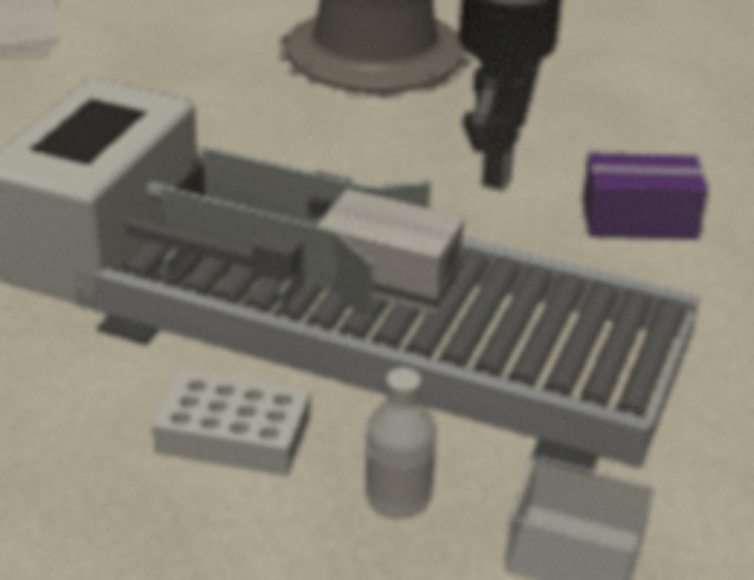

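The carton is straight in the throat and still down on the rollers (scene crop, (390,250)). Now I lower the shut fingers behind the tail.

Call:
play_rows --moves '[[[0,0,-0.8],0],[[0,0,-1.6],0],[[0,0,-2.1],0],[[0,0,-2.25],0],[[0,0,-2.25],0],[[-0.05,-0.16,-2.25],0],[[-0.1,-0.32,-2.25],0],[[-0.13,-0.45,-2.25],0]]'

```text
time: 7.32
ee_pos: [0.5451, 0.142, 0.0787]
orientation: [[0.961, 0.002, 0.277], [-0.277, 0.0, 0.961], [0.002, -1.0, 0.001]]
contact_force: [0.5, -0.5, -0.5]
grip_width: 0.0
```

Run:
```python
from meas import *
st(); p,*_=carton('scene','s7.png');save(cv2.resize(p[130:280,200:400],None,fx=3.9,fy=3.9),'s7c.png'); st()
```

```text
t 7.3167 tcp row [ 0.1 79.4] z 0.0787 yawerr -0.02 grip 0.0 F row n,e,z 0.6 -0.3 -0.5
scene [189 152  90  38 880] z 0.1098 ((2.77044677734375, -57.05683898925781), (98.53607940673828, 236.67681884765625), 3.674445867538452) yrange [-170.3   59.9] x [-40.7  42. ]
t 7.3667 tcp row [ 0.1 78.7] z 0.0786 yawerr -0.05 grip 0.002 F row n,e,z 0.2 -0.3 0.6
```

View pics/s7c.png

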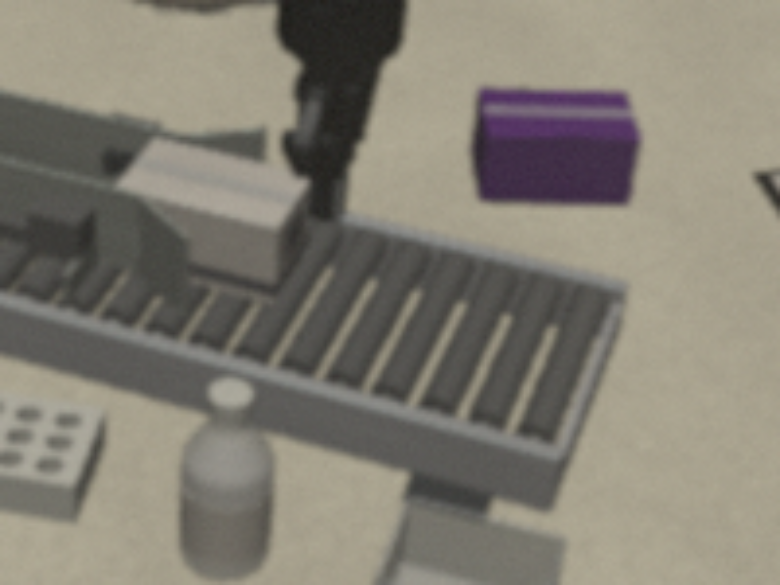

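Call:
play_rows --moves '[[[-0.04,-0.13,0],0],[[-0.08,-0.26,0],0],[[-0.12,-0.4,0],0],[[-0.16,-0.55,0],0],[[-0.2,-0.7,0],0],[[-0.25,-0.87,0],0],[[-0.3,-1.04,0],0],[[-0.35,-1.21,0],0]]'

```text
time: 8.03
ee_pos: [0.5349, 0.1074, 0.0779]
orientation: [[0.961, 0.003, 0.278], [-0.278, 0.003, 0.961], [0.002, -1.0, 0.004]]
contact_force: [3.2, 12.9, 0.9]
grip_width: -0.004
```

Run:
```python
from meas import *
st(); carton('wrist','w8.png'); st()
```

```text
t 8.0333 tcp row [-0.1 43.3] z 0.0779 yawerr -0.06 grip -0.004 F row n,e,z -0.4 13.3 0.9
wrist [251 327  14  33 357] z 0.1118 ((0.6674354076385498, -2.0380191802978516), (6.7353644371032715, 21.140087127685547), 0.45229431986808777) yrange [-12.4   7.8] x [-2.6  4.1]
t 8.0833 tcp row [-0.1 42.3] z 0.0779 yawerr -0.05 grip -0.0 F row n,e,z 0.9 2.2 -0.2
```

View pics/w8.png

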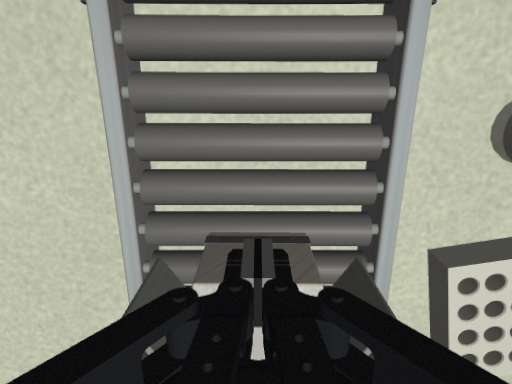

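Contact is made: a 13 N transient fell to 2 N. I'll go on more slowly at 2 mm per row.

Call:
play_rows --moves '[[[-0.02,-0.06,0],0],[[-0.04,-0.13,0],0],[[-0.06,-0.19,0],0],[[-0.08,-0.26,0],0],[[-0.09,-0.32,0],0],[[-0.11,-0.38,0],0],[[-0.13,-0.45,0],0],[[-0.15,-0.51,0],0]]'

```text
time: 8.75
ee_pos: [0.5298, 0.0907, 0.0778]
orientation: [[0.961, 0.001, 0.277], [-0.277, 0.0, 0.961], [0.001, -1.0, 0.0]]
contact_force: [1.2, 3.3, 2.7]
grip_width: 0.0
```

Call:
play_rows --moves '[[[-0.02,-0.06,0],0],[[-0.04,-0.13,0],0],[[-0.06,-0.19,0],0],[[-0.08,-0.26,0],0],[[-0.09,-0.32,0],0],[[-0.11,-0.38,0],0],[[-0.13,-0.45,0],0],[[-0.15,-0.51,0],0]]'

```text
time: 9.42
ee_pos: [0.5251, 0.0755, 0.0775]
orientation: [[0.961, 0.0, 0.277], [-0.277, -0.0, 0.961], [0.0, -1.0, -0.0]]
contact_force: [3.2, 2.6, 2.6]
grip_width: 0.003
```

Call:
play_rows --moves '[[[-0.02,-0.06,0],0],[[-0.04,-0.13,0],0],[[-0.06,-0.19,0],0],[[-0.08,-0.26,0],0],[[-0.09,-0.32,0],0],[[-0.11,-0.38,0],0],[[-0.13,-0.45,0],0],[[-0.15,-0.51,0],0]]'

```text
time: 10.08
ee_pos: [0.5205, 0.0602, 0.0775]
orientation: [[0.961, 0.0, 0.277], [-0.277, -0.0, 0.961], [0.0, -1.0, -0.0]]
contact_force: [2.0, 2.3, 1.7]
grip_width: 0.001
```

Run:
```python
from meas import *
st(); p,*_=carton('top','t9.png');save(cv2.resize(p[100:300,200:450],None,fx=3,fy=3),'t9c.png');p,*_=carton('scene','s9.png');save(cv2.resize(p[110:260,120:320],None,fx=3.9,fy=3.9),'s9c.png'); st()
```

```text
t 10.0833 tcp row [-0.9 -6.1] z 0.0775 yawerr -0.02 grip 0.001 F row n,e,z 1.3 2.8 1.7
top [269 220  38  11 134] z 0.1114 ((-31.04128646850586, -57.83796310424805), (18.757999420166016, 76.9452133178711), 3.1570301055908203) yrange [-96.6 -20.9] x [-41.8 -21.2]
scene [189 152  57  32 741] z 0.1098 ((1.4763870239257812, -96.54570770263672), (170.71426391601562, 85.57282257080078), 86.11568450927734) yrange [-173.5  -16.9] x [-38.9  40.9]
t 10.1833 tcp row [-1.  -6.4] z 0.0774 yawerr -0.03 grip -0.002 F row n,e,z 0.6 2.3 1.1
```

View pics/s9c.png

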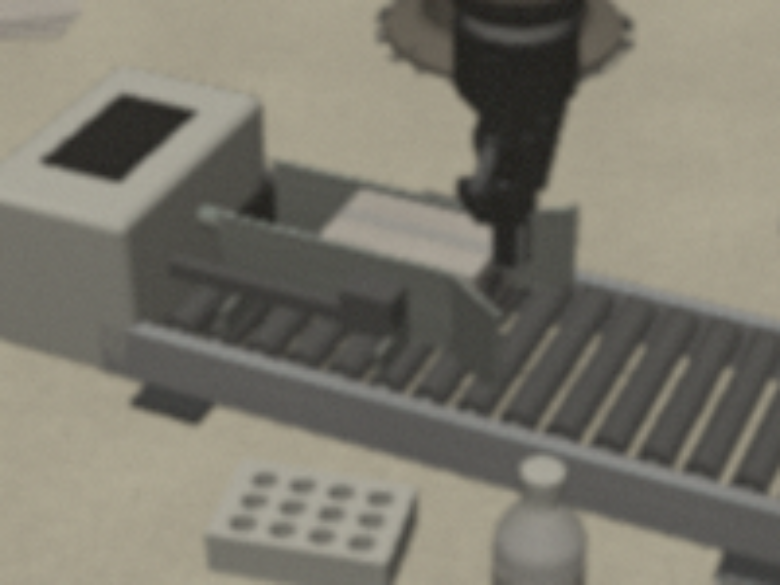

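View pics/t9c.png

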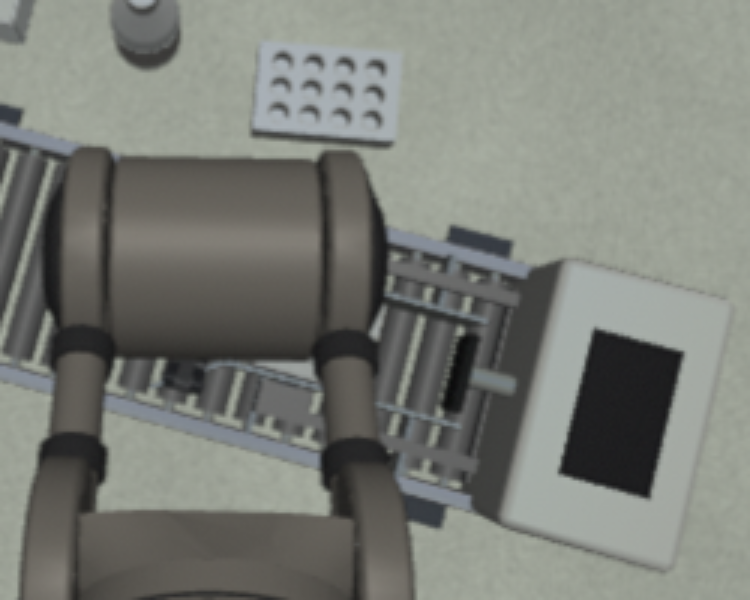

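Steady 2–3 N now, with TCP at −6 and the carton sliding straight in the bay.

Call:
play_rows --moves '[[[-0.01,-0.07,0],0],[[-0.02,-0.14,0],0],[[-0.04,-0.2,0],0],[[-0.06,-0.27,0],0],[[-0.07,-0.33,0],0],[[-0.09,-0.39,0],0],[[-0.11,-0.46,0],0],[[-0.13,-0.52,0],0]]'

```text
time: 10.85
ee_pos: [0.5165, 0.0445, 0.0774]
orientation: [[0.961, -0.0, 0.277], [-0.277, -0.0, 0.961], [-0.0, -1.0, -0.0]]
contact_force: [0.3, 4.4, -0.0]
grip_width: -0.001
```

Call:
play_rows --moves '[[[-0.02,-0.06,0],0],[[-0.04,-0.13,0],0],[[-0.06,-0.19,0],0],[[-0.08,-0.26,0],0],[[-0.09,-0.32,0],0],[[-0.11,-0.38,0],0],[[-0.13,-0.45,0],0],[[-0.15,-0.51,0],0]]'

```text
time: 11.52
ee_pos: [0.5122, 0.0292, 0.0775]
orientation: [[0.961, 0.0, 0.277], [-0.277, -0.0, 0.961], [0.0, -1.0, -0.0]]
contact_force: [0.1, 2.6, -0.6]
grip_width: 0.001
```

Run:
```python
from meas import *
st(); p,*_=carton('top','t10.png');save(cv2.resize(p[100:300,200:450],None,fx=3,fy=3),'t10c.png');p,*_=carton('scene','s10.png');save(cv2.resize(p[110:260,120:320],None,fx=3.9,fy=3.9),'s10c.png'); st()
```

```text
t 11.5167 tcp row [ -0.3 -38.1] z 0.0775 yawerr -0.02 grip 0.001 F row n,e,z -0.6 2.5 -0.6
top [297 227  34  10 101] z 0.1118 ((-32.22016906738281, -112.08560180664062), (12.41551685333252, 68.92498016357422), 1.3411297798156738) yrange [-145.6  -78.7] x [-37.7 -26. ]
scene [189 152  51  31 702] z 0.1098 ((0.453765869140625, -97.21678161621094), (164.4207763671875, 86.5813980102539), 86.42754364013672) yrange [-171.3  -28.1] x [-38.6  40.9]
t 11.6167 tcp row [ -0.3 -38.4] z 0.0775 yawerr -0.02 grip -0.005 F row n,e,z 0.5 1.1 -0.3
```

View pics/s10c.png

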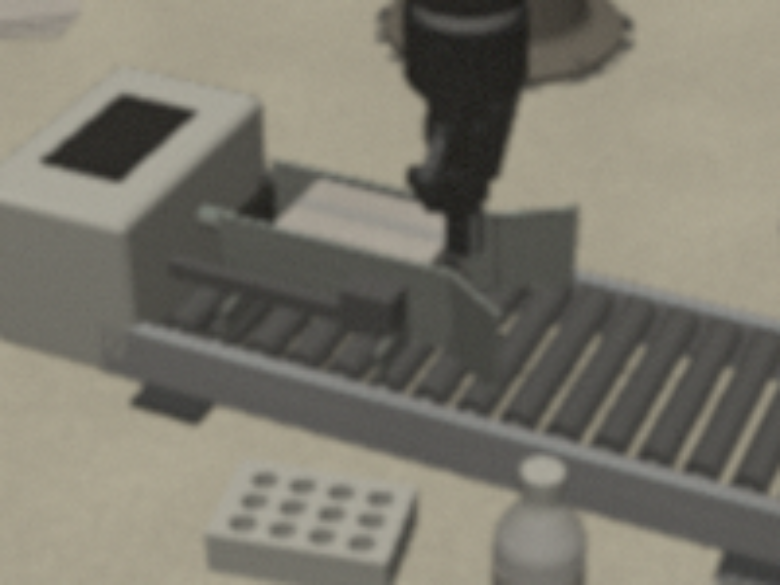

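View pics/t10c.png

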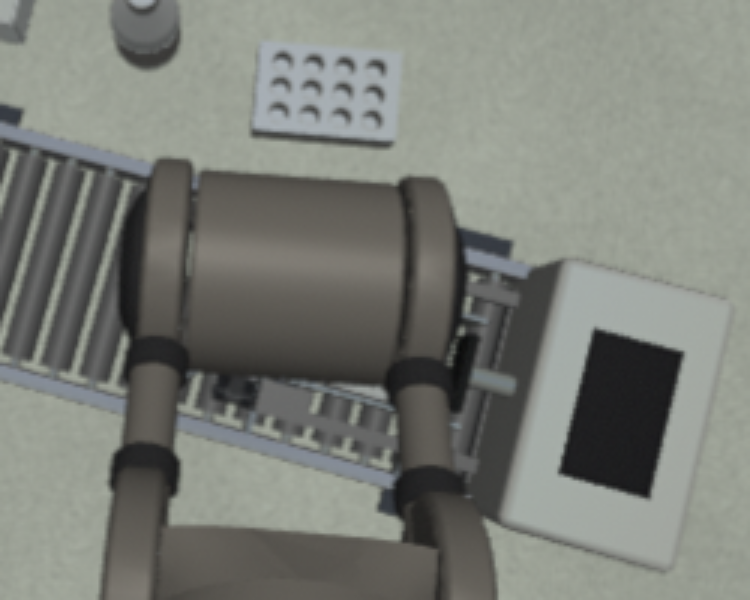

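Still sliding freely at about 2 N, with the estimated front at −159. I'll feel forward in smaller steps.

Call:
play_rows --moves '[[[-0.01,-0.05,0],0],[[-0.03,-0.1,0],0],[[-0.04,-0.14,0],0],[[-0.05,-0.19,0],0],[[-0.07,-0.24,0],0],[[-0.08,-0.29,0],0],[[-0.1,-0.34,0],0],[[-0.11,-0.38,0],0]]'

```text
time: 12.28
ee_pos: [0.5089, 0.0179, 0.0775]
orientation: [[0.961, 0.0, 0.277], [-0.277, -0.0, 0.961], [0.0, -1.0, -0.0]]
contact_force: [1.1, 3.6, 0.5]
grip_width: -0.001
```

Call:
play_rows --moves '[[[-0.01,-0.03,0],0],[[-0.02,-0.06,0],0],[[-0.03,-0.1,0],0],[[-0.04,-0.13,0],0],[[-0.05,-0.16,0],0],[[-0.05,-0.16,0],0]]'

```text
time: 12.78
ee_pos: [0.5074, 0.013, 0.0775]
orientation: [[0.961, 0.0, 0.277], [-0.277, -0.0, 0.961], [0.0, -1.0, -0.0]]
contact_force: [0.6, 2.6, -0.0]
grip_width: -0.001
```

Run:
```python
from meas import *
st(); p,*_=carton('top','t11.png');save(cv2.resize(p[180:270,320:420],None,fx=6,fy=6),'t11c.png');p,*_=carton('scene','s11.png');save(cv2.resize(p[130:230,140:270],None,fx=6,fy=6),'s11c.png'); st()
```

```text
t 12.7833 tcp row [ -0.5 -55. ] z 0.0775 yawerr -0.01 grip -0.001 F row n,e,z -0.2 2.6 -0.0
top [311 231  31   9  77] z 0.1119 ((-33.57769775390625, -138.26780700683594), (9.383340835571289, 62.33669662475586), 1.292976975440979) yrange [-169.4 -107.9] x [-37.9 -28.7]
scene [182 152  46  26 672] z 0.1097 ((-0.7096519470214844, -116.90768432617188), (127.28266143798828, 84.66966247558594), 88.68109130859375) yrange [-175.7  -61. ] x [-38.6  39.9]
t 12.8833 tcp row [ -0.5 -55. ] z 0.0775 yawerr -0.02 grip 0.001 F row n,e,z 0.2 2.7 0.1
```

View pics/s11c.png

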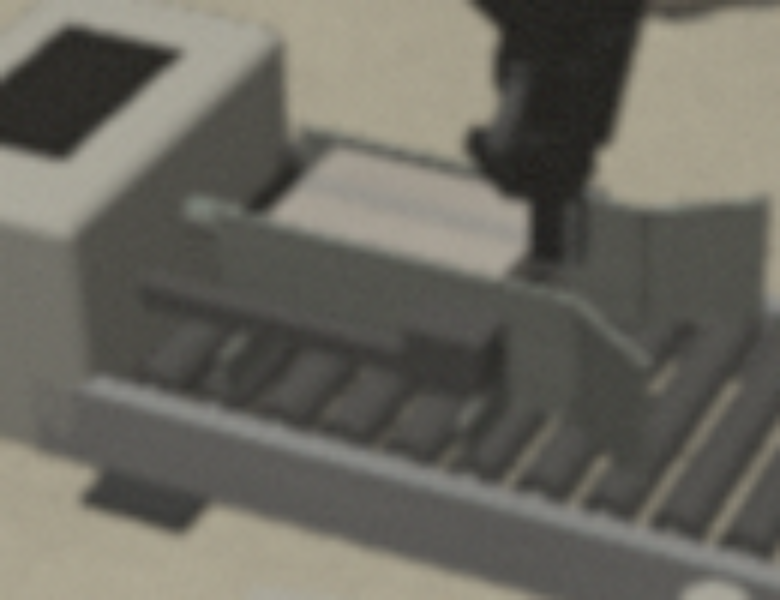

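View pics/t11c.png

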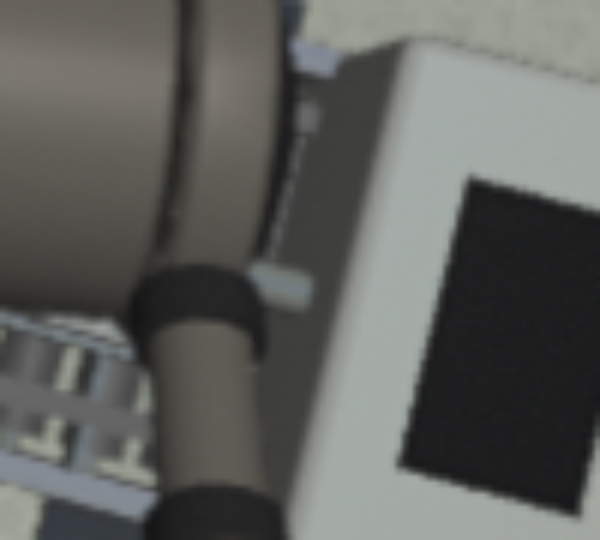

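The front is at about −176, just short of the buffer. I continue in 3 mm bites.

Call:
play_rows --moves '[[[-0.01,-0.03,0],0],[[-0.02,-0.06,0],0],[[-0.03,-0.1,0],0],[[-0.03,-0.1,0],0]]'

```text
time: 13.22
ee_pos: [0.5065, 0.0101, 0.0775]
orientation: [[0.961, 0.0, 0.277], [-0.277, -0.0, 0.961], [0.0, -1.0, -0.0]]
contact_force: [1.4, 3.2, -0.2]
grip_width: -0.001
```

Call:
play_rows --moves '[[[-0.01,-0.03,0],0],[[-0.02,-0.06,0],0],[[-0.03,-0.1,0],0],[[-0.03,-0.1,0],0]]'

```text
time: 13.55
ee_pos: [0.5055, 0.007, 0.0775]
orientation: [[0.961, -0.0, 0.277], [-0.277, -0.0, 0.961], [-0.0, -1.0, -0.0]]
contact_force: [1.0, 2.6, -0.2]
grip_width: -0.002
```

Call:
play_rows --moves '[[[-0.01,-0.03,0],0],[[-0.02,-0.06,0],0],[[-0.02,-0.06,0],0]]'

```text
time: 13.8
ee_pos: [0.5049, 0.0053, 0.0775]
orientation: [[0.961, 0.0, 0.277], [-0.277, -0.0, 0.961], [0.0, -1.0, -0.0]]
contact_force: [-0.1, 2.0, -0.9]
grip_width: -0.001
```

Run:
```python
from meas import *
st(); p,*_=carton('scene','s12.png');save(cv2.resize(p[130:230,140:270],None,fx=6,fy=6),'s12c.png'); st()
```

```text
t 13.8 tcp row [ -0.6 -63.1] z 0.0775 yawerr -0.02 grip -0.001 F row n,e,z -0.7 1.9 -0.9
scene [181 152  44  25 645] z 0.1097 ((0.9001274108886719, -121.55428314208984), (82.43936157226562, 116.92020416259766), 0.46931135654449463) yrange [-179.6  -70.5] x [-37.6  39.8]
t 13.85 tcp row [ -0.7 -63.1] z 0.0775 yawerr -0.02 grip 0.001 F row n,e,z 0.9 3.5 -1.1
```

View pics/s12c.png

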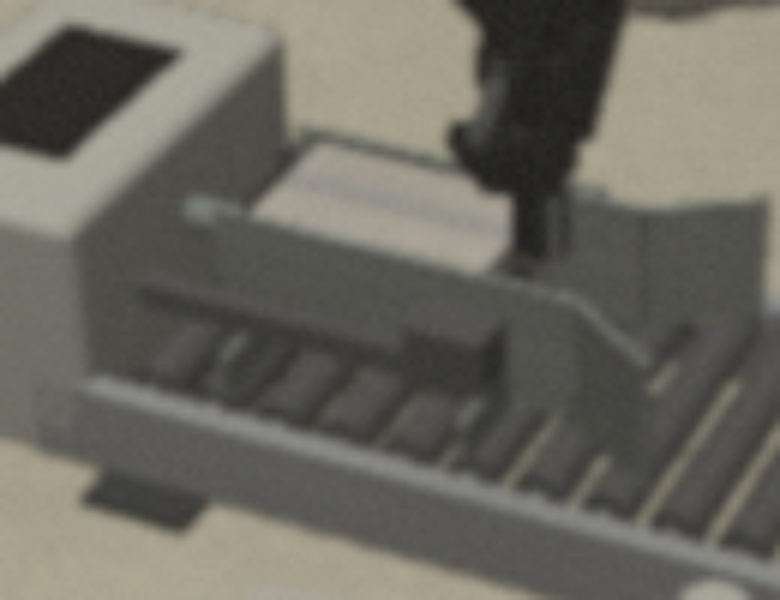

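Call:
play_rows --moves '[[[-0.01,-0.03,0],0],[[-0.02,-0.06,0],0],[[-0.02,-0.06,0],0]]'

```text
time: 14.1
ee_pos: [0.5043, 0.0035, 0.0775]
orientation: [[0.961, 0.0, 0.277], [-0.277, -0.0, 0.961], [0.0, -1.0, -0.0]]
contact_force: [1.3, 2.5, -0.6]
grip_width: -0.001
```

Call:
play_rows --moves '[[[-0.01,-0.03,0],0],[[-0.02,-0.06,0],0],[[-0.02,-0.06,0],0]]'

```text
time: 14.35
ee_pos: [0.5037, 0.0017, 0.0775]
orientation: [[0.961, 0.0, 0.277], [-0.277, -0.0, 0.961], [0.0, -1.0, -0.0]]
contact_force: [1.7, 2.9, -1.1]
grip_width: 0.003
```

Run:
```python
from meas import *
st(); p,*_=carton('wrist','w13.png'); p,*_=carton('scene','s13.png');save(cv2.resize(p[140:190,170:250],None,fx=9,fy=9),'s13c.png'); st()
```

```text
t 14.35 tcp row [ -0.8 -66.9] z 0.0775 yawerr -0.02 grip 0.003 F row n,e,z 0.9 3.3 -1.1
wrist [ 133  135   52  153 1297] z 0.1149 ((-38.26039123535156, -40.89537811279297), (12.337945938110352, 72.07431030273438), 10.538558959960938) yrange [-76.3  -7.4] x [-49.7 -33.9]
scene [181 152  43  24 616] z 0.1097 ((0.3459053039550781, -126.28308868408203), (107.01718139648438, 81.78351593017578), 89.34232330322266) yrange [-179.5  -77.7] x [-37.8  40.3]
t 14.45 tcp row [ -0.8 -66.9] z 0.0775 yawerr -0.02 grip 0.002 F row n,e,z 0.3 2.4 -1.6
```

View pics/s13c.png

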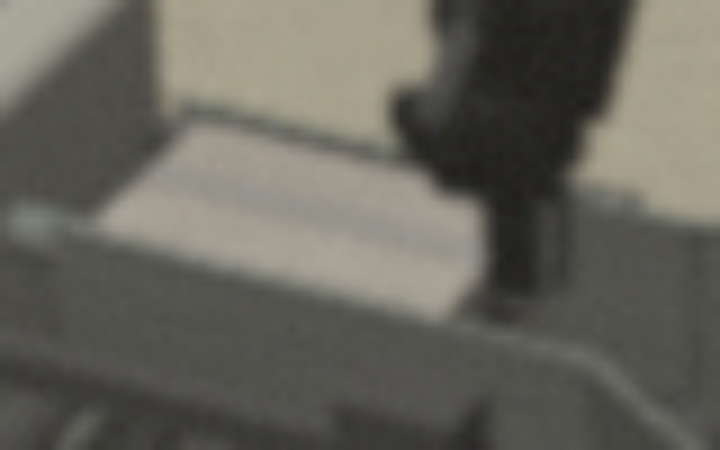

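View pics/w13.png

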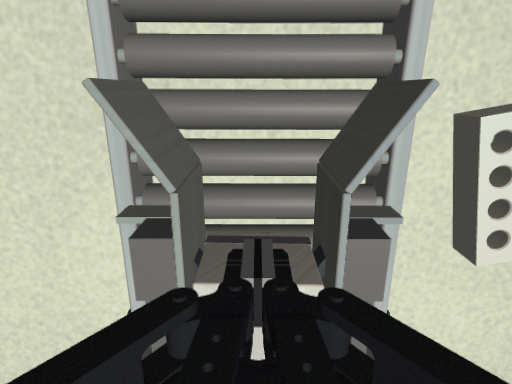

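Run:
```python
from meas import *
p=cv2.imread('pics/w13.png'); cv2.imwrite('pics/w13c.png',cv2.convertScaleAbs(cv2.resize(p[180:300,170:350],None,fx=4.4,fy=4.4,interpolation=cv2.INTER_CUBIC),alpha=1.8))
```

```text
(no output)
```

View pics/w13c.png

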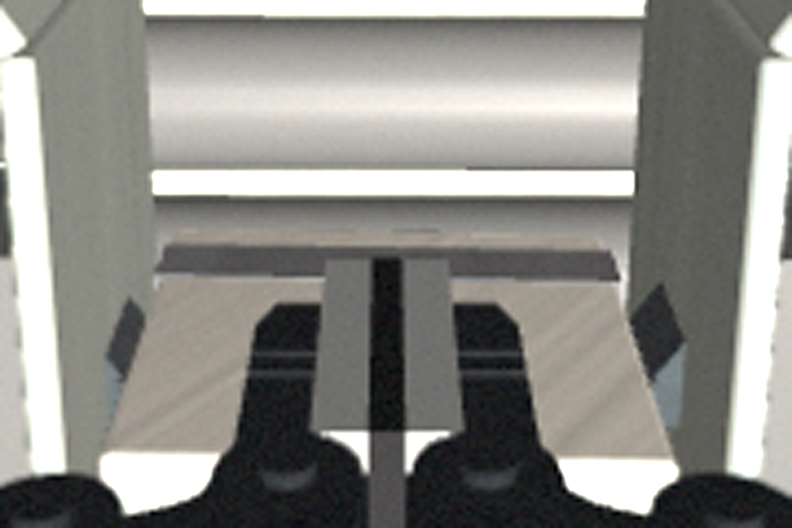

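The wrist crop shows the catch wedges at (125,340) and (655,330), still pushed back beside the carton's tail corners. I'll continue in small bites.

Call:
play_rows --moves '[[[-0.01,-0.03,0],0],[[-0.02,-0.05,0],0],[[-0.02,-0.05,0],0]]'

```text
time: 14.7
ee_pos: [0.5032, 0.0004, 0.0775]
orientation: [[0.961, 0.0, 0.277], [-0.277, 0.0, 0.961], [0.0, -1.0, 0.0]]
contact_force: [1.6, 3.2, -1.5]
grip_width: 0.004
```

Call:
play_rows --moves '[[[-0.01,-0.03,0],0],[[-0.01,-0.05,0],0],[[-0.01,-0.05,0],0]]'

```text
time: 14.95
ee_pos: [0.5028, -0.0011, 0.0775]
orientation: [[0.961, 0.0, 0.277], [-0.277, 0.0, 0.961], [-0.0, -1.0, 0.0]]
contact_force: [1.5, 3.9, -0.4]
grip_width: 0.004
```

```bash
cat > wc.py <<'E'
import sys
from meas import *
st(); p,d,c=grab('wrist'); save(p,sys.argv[1]+'.png'); cv2.imwrite('pics/'+sys.argv[1]+'c.png',cv2.convertScaleAbs(cv2.resize(p[180:300,170:350,::-1],None,fx=4.4,fy=4.4,interpolation=cv2.INTER_CUBIC),alpha=1.8)); st()
E
python3 wc.py w14
```

```text
t 14.95 tcp row [ -0.9 -69.8] z 0.0775 yawerr -0.02 grip 0.004 F row n,e,z 0.4 4.2 -0.4
t 15.0 tcp row [ -0.9 -69.8] z 0.0775 yawerr -0.02 grip -0.001 F row n,e,z 0.5 4.8 -1.3
```

View pics/w14c.png

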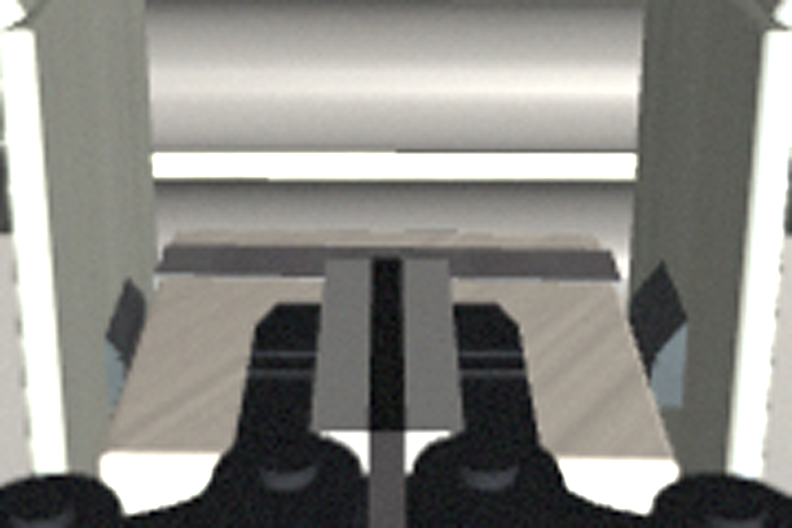

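Catches are still in. Force rises to 4–5 N, so the buffer is beginning to give.

Call:
play_rows --moves '[[[-0.01,-0.03,0],0],[[-0.02,-0.05,0],0],[[-0.02,-0.05,0],0]]'

```text
time: 15.25
ee_pos: [0.5023, -0.0024, 0.0775]
orientation: [[0.961, 0.0, 0.277], [-0.277, 0.0, 0.961], [0.0, -1.0, 0.0]]
contact_force: [2.1, 5.2, -0.6]
grip_width: 0.008
```

Call:
play_rows --moves '[[[-0.01,-0.03,0],0],[[-0.01,-0.05,0],0],[[-0.01,-0.05,0],0]]'

```text
time: 15.5
ee_pos: [0.502, -0.0038, 0.0775]
orientation: [[0.961, 0.0, 0.277], [-0.277, 0.001, 0.961], [-0.0, -1.0, 0.001]]
contact_force: [1.5, 6.4, -0.6]
grip_width: -0.002
```

```bash
python3 wc.py w15
```

```text
t 15.5 tcp row [ -1.  -72.7] z 0.0775 yawerr -0.02 grip -0.002 F row n,e,z -0.3 6.6 -0.6
t 15.55 tcp row [ -1.  -72.7] z 0.0775 yawerr -0.02 grip -0.0 F row n,e,z -0.1 6.2 -0.7
```

View pics/w15c.png

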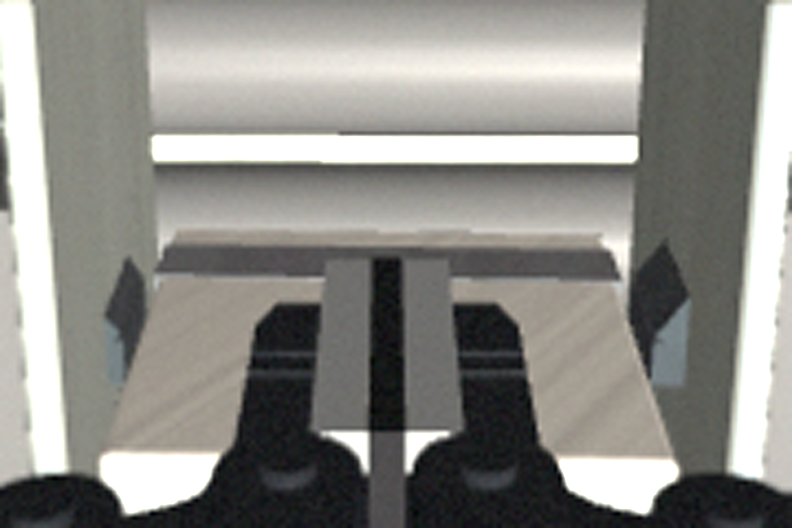

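Call:
play_rows --moves '[[[-0.01,-0.03,0],0],[[-0.02,-0.05,0],0],[[-0.02,-0.05,0],0]]'

```text
time: 15.8
ee_pos: [0.5019, -0.0055, 0.0777]
orientation: [[0.961, 0.001, 0.277], [-0.277, 0.0, 0.961], [0.001, -1.0, 0.0]]
contact_force: [2.8, 5.6, -1.4]
grip_width: 0.0
```

Call:
play_rows --moves '[[[0,-0.03,0],0],[[0,-0.03,0],0]]'

```text
time: 15.97
ee_pos: [0.5011, -0.0064, 0.0775]
orientation: [[0.961, -0.001, 0.277], [-0.277, 0.0, 0.961], [-0.001, -1.0, 0.0]]
contact_force: [1.3, 4.8, 0.4]
grip_width: -0.004
```

```bash
python3 wc.py w16
```

```text
t 15.9667 tcp row [ -1.2 -75.4] z 0.0775 yawerr -0.01 grip -0.004 F row n,e,z -0.1 5.0 0.4
t 16.0167 tcp row [ -1.1 -75.4] z 0.0775 yawerr -0.02 grip -0.0 F row n,e,z -1.3 4.4 -0.4
```

View pics/w16c.png

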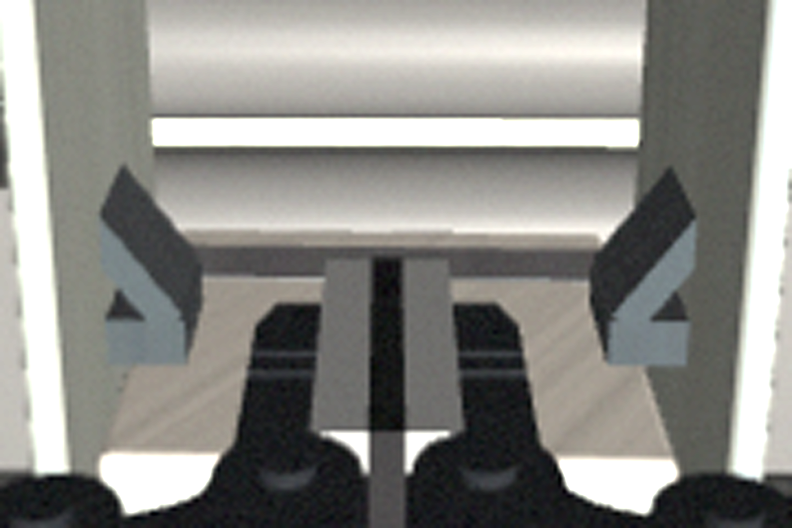

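Both catches have snapped out behind the tail (crop (150,265) and (645,265)), peak around 6.6 N. I back off slowly, straight out.

Call:
play_rows --moves '[[[0.01,0.03,0],0],[[0.02,0.06,0],0],[[0.03,0.1,0],0],[[0.04,0.15,0],0],[[0.06,0.22,0],0],[[0.09,0.32,0],0],[[0.13,0.45,0],0],[[0.18,0.62,0],0]]'

```text
time: 16.68
ee_pos: [0.5069, 0.0122, 0.0775]
orientation: [[0.961, 0.0, 0.277], [-0.277, -0.0, 0.961], [0.0, -1.0, -0.0]]
contact_force: [-0.8, -0.1, -0.1]
grip_width: 0.001
```

```bash
python3 wc.py w17
```

```text
t 16.6833 tcp row [ -0.7 -55.9] z 0.0775 yawerr -0.03 grip 0.001 F row n,e,z -0.7 -0.3 -0.1
t 16.7333 tcp row [ -0.7 -54.9] z 0.0776 yawerr -0.0 grip 0.001 F row n,e,z -0.1 0.6 0.5
```

View pics/w17c.png

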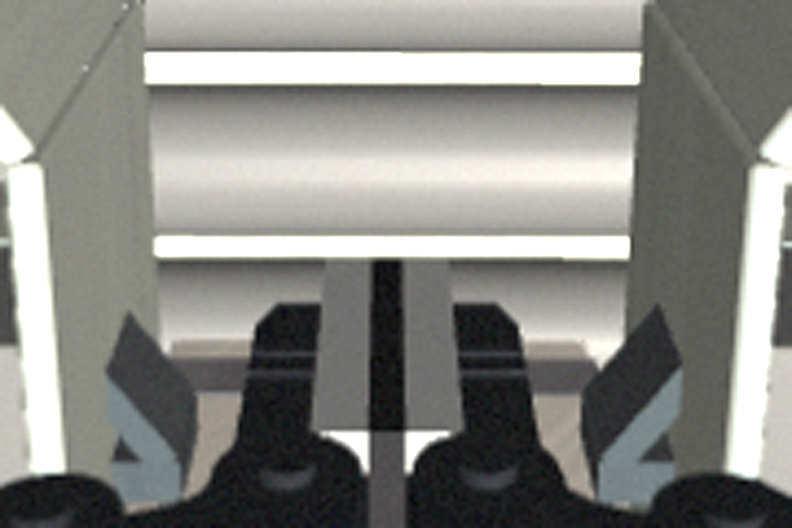

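The carton stays behind both catches. I retreat clear, up and away.

Call:
play_rows --moves '[[[0.15,0.5,0],0],[[0.35,1.2,0],0],[[0.6,2.1,0],0],[[0.85,2.95,0],0],[[0.95,3.3,0.7],0],[[0.95,3.3,1.8],0],[[0.95,3.3,3.0],0],[[0.95,3.3,4.0],0]]'

```text
time: 17.4
ee_pos: [0.5353, 0.1118, 0.1995]
orientation: [[0.961, 0.001, 0.276], [-0.276, -0.0, 0.961], [0.001, -1.0, 0.0]]
contact_force: [-0.2, 0.6, -0.7]
grip_width: -0.003
```

Call:
play_rows --moves '[[[0.2,1.1,0],0],[[0.4,2.2,0],0],[[0.6,3.3,0],0],[[0.8,4.4,0],0],[[1.0,5.4,0],0],[[1.0,5.9,0],0],[[1.0,5.9,0],0],[[1.0,5.9,0],0]]'

```text
time: 18.07
ee_pos: [0.5648, 0.2883, 0.197]
orientation: [[0.961, -0.001, 0.275], [-0.275, -0.001, 0.961], [-0.0, -1.0, -0.001]]
contact_force: [0.1, -1.0, 0.3]
grip_width: -0.002
```

Run:
```python
from meas import *
st(); p,*_=carton('top','t18.png');save(cv2.convertScaleAbs(cv2.resize(p[130:290,230:450],None,fx=3.5,fy=3.5,interpolation=cv2.INTER_CUBIC),alpha=1.5),'t18c.png');p,*_=carton('scene','s18.png');save(p,'s18.png')
st()
```

```text
t 18.0667 tcp row [-21.5 225.4] z 0.197 yawerr 0.08 grip -0.002 F row n,e,z 0.4 -0.9 0.3
top [ 263  197   91   44 1610] z 0.1101 ((-6.558483123779297, -94.22438049316406), (73.54359436035156, 175.96348571777344), 4.211836338043213) yrange [-179.4  -16.6] x [-39.4  29.4]
scene [180 152  50  24 660] z 0.1098 ((-0.4622955322265625, -127.25224304199219), (84.08946990966797, 104.69091033935547), 0.6726688742637634) yrange [-179.1  -80.9] x [-38.6  40.4]
t 18.1667 tcp row [-20.7 224.2] z 0.1975 yawerr -0.05 grip 0.001 F row n,e,z -0.3 0.1 -0.5
```

View pics/t18c.png

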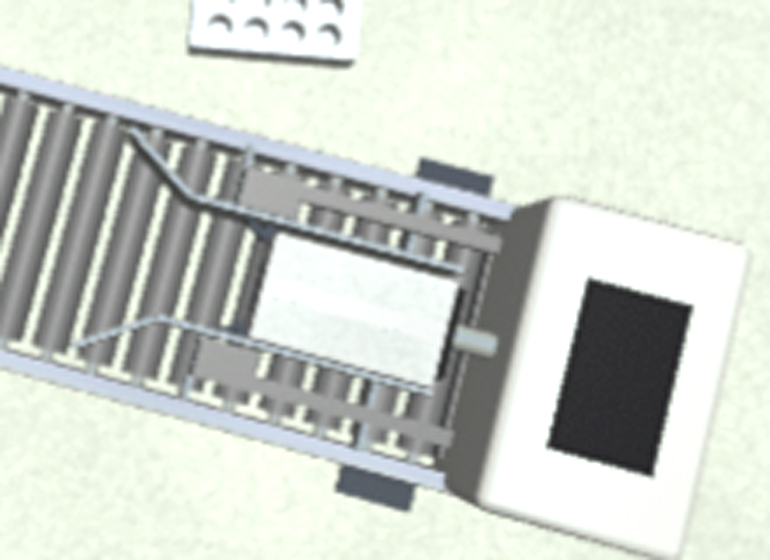

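View pics/s18.png

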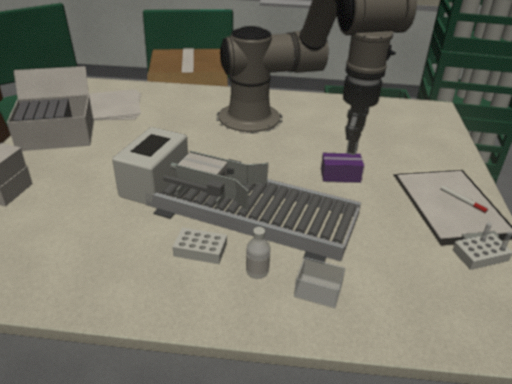

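The top crop shows the carton home in the bay, spanning (250–460, 235–385). Both catch noses, at (262,232) and (240,330), stand behind its tail, and the bystanders are where they were. I'm handing in.

```bash
python3 -c "
from station import env
print(env.close_job())"
```

```text
the job is handed in; nothing more can be done
None
```

The carton is latched in the bay with both side catches out behind it, and I handed the job in at about 18.2 s of the 53 s allowed.

- **What I did:** I gripped the carton near its tail, turned it 11° straight, centred it and rolled it into the throat. Then I released it and pushed its tail with shut fingers in small steps. The force rose to about 6.6 N and then fell as both catches snapped out. I backed off straight and retreated with nothing touching.
- **Last checks:** After the fingers left, the wrist view and then the top view showed the carton still behind both catches. The carton top measured about 110 mm high, so it is still down on the rollers. The bystanders looked unmoved in the scene view.
- **Disagreements:**
  - At first contact, when I pushed faster, there was a brief reading of 13 N. That is under the 25 N limit but above the stated 2–9 N, so I slowed down after it.
  - The last automatic outlines merged the carton with the cheek edges. I judged the final latch by eye from the pictures and the force drop, not from a clean fit.

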